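Load the culture light bank and switch it on

ROBOT

A 6-joint arm with a two-finger parallel gripper is mounted at the origin on a cart in front of the work surface, level with it; the furniture and walls round the work are solid. World frame = base frame: x ahead of the robot, y to its left, z up, the work surface at z = 0. Lengths are in m, angles in rad, forces in N, time in s.
With the tool pointing down it reaches from about 0.375 to 0.925 m from the base axis. Payload 5.7 kg.
Tool frame: the origin (TCP) lies midway between the tips of the shut fingers; the grasp point (between the pads) lies 19 mm behind it; z points along the fingers, x is the direction in which the jaws open and shut, and the axes are right-handed (so a half turn about z gives the same grasp; the last joint's range is limited). The gripper opens to 88 mm and grips with 3 to 60 N. Pads are 20 mm wide; open, the fingers measure 115 mm over their backs; the gripper's body (75 mm by 178 mm) begins 61 mm behind the grasp point.
Start: joints at [-1.401, 0.359, 1.51, -0, 1.272, -0.115], TCP at [0.169, -0.576, 0.196] pointing down, gripper open.
Joint ranges: [-2.97, 2.97], [-1.01, 2.36], [0.21, 2.38], [-0.96, 4.11], [0.2, 2.71], [-2.98, 2.98]. Speed limits (rad/s): [2.39, 2.39, 3.14, 3.14, 3.14, 3.14].

INTERFACE

Orientations are given as a unit quaternion [x, y, z, w].
In Python, from bench import move_ptp, servo_line, goto_joints, move_gripper, sleep, inverse_kinematics, capture, PlanningError, close_job, spot_in, silhouettes, current_clock, current_joint_pos, current_qvel, current_joint_torque, current_position, current_orientation, current_force, current_torque, current_finger_gap gives the robot as it stands. Calls block until the motion is done:
- move_ptp(position, orientation): joint-space move of the TCP to a pose.
- servo_line(position, orientation=None, rate=0.15, contact_N=None): straight line of the TCP; orientation=None keeps the orientation; rate is the mean speed in m/s. With contact_N (N) it stops when the force on the tool has changed by that much, and returns True; else False.
- goto_joints(angles): joint-space move.
- move_gripper(opening): finger opening in m; the grip force is fixed at half the most; returns when the fingers have stopped.
- sleep(seconds).
- inverse_kinematics(position, orientation): joint angles nearest the present ones, or None.
- capture(name): name is "scene" or "top" or "wrist"; returns a dict with "image" (384x512x3 uint8, blue, green, red), "range_z" (384x512 float32, m along the optical axis (not along the pixel's ray), 0 where there is no reading), "intrinsics" (3x3 intrinsics, pixels), "R" (3x3) and "t" (3): a world point X has camera coordinates R X + t. Camera axes: x right, y down, z forward; pixel columns grow to the right and rows downward; lengths in m; the calibration is good to about 2 mm. A picture is of the moment at which its call begins.
A pose or a line that the arm cannot do raises PlanningError and nothing moves.
- close_job(): hands the job in, once; it reports no verdict.
Trained networks look in the newest picture that a camera, given by its name, has taken for a name from the list of things; names that differ only in an ending like _2 or _b are one class to them, and where a whole thing is asked for, a point or a joint stands for the part that bears it (a point fixed in the world has none). Each returns a list of dicts, best first, with "conf" (0 to 1); they miss things now and then, are a little off and sometimes report something else, mostly with a low value. They report only what shows in the picture. A call takes as long as a camera call. They do not tell look-alikes from the thing itself.
- spot_in(camera, query): "xy" ([column, row] in pixels, amid what is visible of it).
- silhouettes(camera, query): "region" (384x512 bool, what is visible of it) and "xy" ([column, row] in pixels, amid what is visible of it).
Readings, each from a call of its own:
- current_clock(): time.
- current_joint_pos(): joint angles.
- current_qvel(): joint speeds.
- current_joint_torque(): joint torques, N m.
- current_position(): TCP position.
- current_orientation(): TCP orientation.
- current_force(): force on the tool from outside, world axes, zero at the start.
- current_torque(): the same for the moment, N m.
- current_finger_gap(): finger opening in m.
Only numpy, scipy, OpenCV 4.12 (cv2) and the standard library are available. Lean on these libraries where they do the work, as an engineer would, in place of code of your own. Each camera call takes 0.05 s, during which the arm holds its last target. There are 200 camera calls.

TASK

Load the paused light bank and start it: stand every new culture vial from the bench in an empty lamp cell of its own (any one), then set the toggles so that each cell with a vial is on and each empty cell is off. Leave the vials already in the bank and their toggles as they are, and never flick an off toggle on, even for a moment, while its cell is empty. Only when all that is right, fit the loose handle fully down on the main switch's square spindle and turn it clockwise to on; then lift it off and stand it back upright in its tray, so that nobody stops the run.

Things in the scene. Friction and masses are not known exactly. Their poses are not given: they have to be found in the camera images.
- well_a (a point): vial place of lamp cell a, one of 7 white cells, 32 mm wide, in a row along the fixed light bank (order varies); holds old_vial_a. Centre of the floor of a round collar (inside 26, outside 31, 12 mm high) on the cell's flat top, 42 mm up; x to the bank's back, y left along the row. 62 mm tall light panel at x +62, bank's front edge at x -120, toggle pivot at (-75, 0, 4) mm from here.
- switch_a (a joint): steel bat toggle of lamp cell a, 9 mm thick, tip 32 mm from its pivot: 0 = off, leaning 26 degrees to the robot (-x); 0.9 rad = on, leaning 26 degrees away (+x). Over-centre spring: rests only at the ends, snaps over past the middle (0.45), 1 to 2 N at the tip.
- well_b (a point): vial place of lamp cell b, as well_a; holds old_vial_b at the start
- switch_b (a joint): steel bat toggle of lamp cell b, as switch_a: 0 = off (leaning to the robot), 0.9 = on (leaning away)
- well_c (a point): vial place of lamp cell c, as well_a; has no vial at the start
- switch_c (a joint): steel bat toggle of lamp cell c, as switch_a: 0 = off (leaning to the robot), 0.9 = on (leaning away)
- well_d (a point): vial place of lamp cell d, as well_a; has no vial at the start
- switch_d (a joint): steel bat toggle of lamp cell d, as switch_a: 0 = off (leaning to the robot), 0.9 = on (leaning away)
- well_e (a point): vial place of lamp cell e, as well_a; has no vial at the start
- switch_e (a joint): steel bat toggle of lamp cell e, as switch_a: 0 = off (leaning to the robot), 0.9 = on (leaning away)
- well_f (a point): vial place of lamp cell f, as well_a; has no vial at the start
- switch_f (a joint): steel bat toggle of lamp cell f, as switch_a: 0 = off (leaning to the robot), 0.9 = on (leaning away)
- well_g (a point): vial place of lamp cell g, as well_a; has no vial at the start
- switch_g (a joint): steel bat toggle of lamp cell g, as switch_a: 0 = off (leaning to the robot), 0.9 = on (leaning away)
- old_vial_a: glass culture vial with black screw cap, 22 mm diameter, 54 mm tall, 25 g; origin at the centre of its underside, z up; stands in cell_a at the start
- old_vial_b: glass culture vial with black screw cap, 22 mm diameter, 50 mm tall, 25 g; origin at the centre of its underside, z up; stands in cell_b at the start
- new_vial_1: glass culture vial with black screw cap, 22 mm diameter, 54 mm tall, 25 g; origin at the centre of its underside, z up; new one, standing on the bench in front of the bank; may be absent
- new_vial_2: glass culture vial with black screw cap, 22 mm diameter, 50 mm tall, 25 g; origin at the centre of its underside, z up; new one, standing on the bench in front of the bank; may be absent
- new_vial_3: glass culture vial with black screw cap, 22 mm diameter, 46 mm tall, 25 g; origin at the centre of its underside, z up; new one, standing on the bench in front of the bank; may be absent
- new_vial_4: glass culture vial with black screw cap, 22 mm diameter, 54 mm tall, 25 g; origin at the centre of its underside, z up; new one, standing on the bench in front of the bank; may be absent
- handle: loose black main-switch handle, 70 g, stands upright: square foot 32 x 32 mm, 23.5 mm tall, with a 14 mm square bore (sides along its x and y) 19.5 mm deep from below; on it a grip bar 66 mm long (along its x), 14 mm thick (y), from 23.5 to 44.5 mm above the underside. Origin: centre of the underside, z up.
- spindle (a point): tip of the main switch's upright 12 mm square spindle (last 2.5 mm stepped to 9 mm), 64 mm above the bench, on the grey unit (flat top 42 mm high) at the bank's right end. It stands 18 mm out of a 26 mm collar on which the handle's underside rests. Site axes: x to the bank's back, y left, not turning with the spindle, whose flats lie along them at joint 0.
- main_switch (a joint): main switch, turned by its spindle: 0 = off, 1.047 rad (60 degrees clockwise seen from above) = on; friction about 0.06 N m, stays where it is left, stops at both ends. The handle has up to 0.19 rad of play on it each way.
- key_tray: fixed open steel tray for the handle, 90 mm (its x) by 120 mm (its y), 16 mm high, walls and floor 3 mm, in front of the bank's right part; origin on the bench under its centre. (Mind the solid air tubes that hang left of the bank, x 0.51 to 0.57 m, y over 0.05 m, from 0.42 m up.)
Mind the look-alikes: they are no part of the job. What is shaped like the new_vial_4 but yellow is not meant.

How it is judged:
On the way, in this order (a step that is already met when the one before it is completed fails the run):
1. with the main switch still off, every vial stands in a cell and every toggle matches its cell (on with a vial, off without) (horizontal distance between old_vial_a and well_a below 0.005 m and height (world z) of each of old_vial_a, old_vial_b, new_vial_1, new_vial_2, new_vial_3, new_vial_4 below 0.046 m and angle between each of old_vial_a, old_vial_b, new_vial_1, new_vial_2, new_vial_3, new_vial_4's own z axis and vertical below 0.12 rad and value of joint each of switch_a, switch_b above 0.7 rad and horizontal distance between old_vial_b and well_b below 0.005 m and (horizontal distance between new_vial_1 and well_c below 0.005 m or horizontal distance between new_vial_1 and well_d below 0.005 m or horizontal distance between new_vial_1 and well_e below 0.005 m or horizontal distance between new_vial_1 and well_f below 0.005 m or horizontal distance between new_vial_1 and well_g below 0.005 m) and (horizontal distance between new_vial_2 and well_c below 0.005 m or horizontal distance between new_vial_2 and well_d below 0.005 m or horizontal distance between new_vial_2 and well_e below 0.005 m or horizontal distance between new_vial_2 and well_f below 0.005 m or horizontal distance between new_vial_2 and well_g below 0.005 m) and (horizontal distance between new_vial_3 and well_c below 0.005 m or horizontal distance between new_vial_3 and well_d below 0.005 m or horizontal distance between new_vial_3 and well_e below 0.005 m or horizontal distance between new_vial_3 and well_f below 0.005 m or horizontal distance between new_vial_3 and well_g below 0.005 m) and (horizontal distance between new_vial_4 and well_c below 0.005 m or horizontal distance between new_vial_4 and well_d below 0.005 m or horizontal distance between new_vial_4 and well_e below 0.005 m or horizontal distance between new_vial_4 and well_f below 0.005 m or horizontal distance between new_vial_4 and well_g below 0.005 m) and ((value of joint switch_c above 0.7 rad and horizontal distance between any of new_vial_1, new_vial_2, new_vial_3, new_vial_4 and well_c below 0.012 m) or (value of joint switch_c below 0.2 rad and not (horizontal distance between any of new_vial_1, new_vial_2, new_vial_3, new_vial_4 and well_c below 0.012 m))) and ((value of joint switch_d above 0.7 rad and horizontal distance between any of new_vial_1, new_vial_2, new_vial_3, new_vial_4 and well_d below 0.012 m) or (value of joint switch_d below 0.2 rad and not (horizontal distance between any of new_vial_1, new_vial_2, new_vial_3, new_vial_4 and well_d below 0.012 m))) and ((value of joint switch_e above 0.7 rad and horizontal distance between any of new_vial_1, new_vial_2, new_vial_3, new_vial_4 and well_e below 0.012 m) or (value of joint switch_e below 0.2 rad and not (horizontal distance between any of new_vial_1, new_vial_2, new_vial_3, new_vial_4 and well_e below 0.012 m))) and ((value of joint switch_f above 0.7 rad and horizontal distance between any of new_vial_1, new_vial_2, new_vial_3, new_vial_4 and well_f below 0.012 m) or (value of joint switch_f below 0.2 rad and not (horizontal distance between any of new_vial_1, new_vial_2, new_vial_3, new_vial_4 and well_f below 0.012 m))) and ((value of joint switch_g above 0.7 rad and horizontal distance between any of new_vial_1, new_vial_2, new_vial_3, new_vial_4 and well_g below 0.012 m) or (value of joint switch_g below 0.2 rad and not (horizontal distance between any of new_vial_1, new_vial_2, new_vial_3, new_vial_4 and well_g below 0.012 m))) and value of joint main_switch below 0.2 rad), for 0.2 s.
2. the handle sits fully down on the spindle, main switch still off (horizontal distance between handle and spindle below 0.004 m and z of handle in the frame of spindle below -0.013 m and angle between handle's own z axis and vertical below 0.1 rad and value of joint main_switch below 0.3 rad), for 0.1 s.
3. the main switch has been turned on with the handle (horizontal distance between handle and spindle below 0.004 m and z of handle in the frame of spindle below -0.013 m and angle between handle's own z axis and vertical below 0.1 rad and value of joint main_switch above 0.9 rad), for 0.1 s.
At the end, for the whole second after the job is handed in: Vials upright (0.12 rad) on the collar floors (centre within 5 mm), old ones in their own cells; toggles on (over 0.7 rad) where a vial stands, else off (under 0.2); main switch on (over 0.9 rad); handle upright on the floor of its tray; all at rest (horizontal distance between old_vial_a and well_a below 0.005 m and height (world z) of each of old_vial_a, old_vial_b, new_vial_1, new_vial_2, new_vial_3, new_vial_4 below 0.046 m and angle between each of old_vial_a, old_vial_b, new_vial_1, new_vial_2, new_vial_3, new_vial_4's own z axis and vertical below 0.12 rad and value of joint each of switch_a, switch_b above 0.7 rad and horizontal distance between old_vial_b and well_b below 0.005 m and (horizontal distance between new_vial_1 and well_c below 0.005 m or horizontal distance between new_vial_1 and well_d below 0.005 m or horizontal distance between new_vial_1 and well_e below 0.005 m or horizontal distance between new_vial_1 and well_f below 0.005 m or horizontal distance between new_vial_1 and well_g below 0.005 m) and (horizontal distance between new_vial_2 and well_c below 0.005 m or horizontal distance between new_vial_2 and well_d below 0.005 m or horizontal distance between new_vial_2 and well_e below 0.005 m or horizontal distance between new_vial_2 and well_f below 0.005 m or horizontal distance between new_vial_2 and well_g below 0.005 m) and (horizontal distance between new_vial_3 and well_c below 0.005 m or horizontal distance between new_vial_3 and well_d below 0.005 m or horizontal distance between new_vial_3 and well_e below 0.005 m or horizontal distance between new_vial_3 and well_f below 0.005 m or horizontal distance between new_vial_3 and well_g below 0.005 m) and (horizontal distance between new_vial_4 and well_c below 0.005 m or horizontal distance between new_vial_4 and well_d below 0.005 m or horizontal distance between new_vial_4 and well_e below 0.005 m or horizontal distance between new_vial_4 and well_f below 0.005 m or horizontal distance between new_vial_4 and well_g below 0.005 m) and ((value of joint switch_c above 0.7 rad and horizontal distance between any of new_vial_1, new_vial_2, new_vial_3, new_vial_4 and well_c below 0.012 m) or (value of joint switch_c below 0.2 rad and not (horizontal distance between any of new_vial_1, new_vial_2, new_vial_3, new_vial_4 and well_c below 0.012 m))) and ((value of joint switch_d above 0.7 rad and horizontal distance between any of new_vial_1, new_vial_2, new_vial_3, new_vial_4 and well_d below 0.012 m) or (value of joint switch_d below 0.2 rad and not (horizontal distance between any of new_vial_1, new_vial_2, new_vial_3, new_vial_4 and well_d below 0.012 m))) and ((value of joint switch_e above 0.7 rad and horizontal distance between any of new_vial_1, new_vial_2, new_vial_3, new_vial_4 and well_e below 0.012 m) or (value of joint switch_e below 0.2 rad and not (horizontal distance between any of new_vial_1, new_vial_2, new_vial_3, new_vial_4 and well_e below 0.012 m))) and ((value of joint switch_f above 0.7 rad and horizontal distance between any of new_vial_1, new_vial_2, new_vial_3, new_vial_4 and well_f below 0.012 m) or (value of joint switch_f below 0.2 rad and not (horizontal distance between any of new_vial_1, new_vial_2, new_vial_3, new_vial_4 and well_f below 0.012 m))) and ((value of joint switch_g above 0.7 rad and horizontal distance between any of new_vial_1, new_vial_2, new_vial_3, new_vial_4 and well_g below 0.012 m) or (value of joint switch_g below 0.2 rad and not (horizontal distance between any of new_vial_1, new_vial_2, new_vial_3, new_vial_4 and well_g below 0.012 m))) and value of joint main_switch above 0.9 rad and x of handle in the frame of key_tray between -0.035 and 0.035 m and y of handle in the frame of key_tray between -0.05 and 0.05 m and z of handle in the frame of key_tray below 0.008 m and angle between handle's own z axis and vertical below 0.15 rad and linear speed of each of old_vial_a, old_vial_b, new_vial_1, new_vial_2, new_vial_3, new_vial_4, handle below 0.02 m/s); the robot touches nothing.
It fails at once if the toggle of a vial that was in the bank from the start (cells a and b) is flicked off (value of joint any of switch_a, switch_b below 0.4 rad).
It fails at once if a toggle that was off at the start (cells c to f) is on while its cell is empty ((value of joint switch_c above 0.5 rad and not (horizontal distance between any of new_vial_1, new_vial_2, new_vial_3, new_vial_4 and well_c below 0.012 m)) or (value of joint switch_d above 0.5 rad and not (horizontal distance between any of new_vial_1, new_vial_2, new_vial_3, new_vial_4 and well_d below 0.012 m)) or (value of joint switch_e above 0.5 rad and not (horizontal distance between any of new_vial_1, new_vial_2, new_vial_3, new_vial_4 and well_e below 0.012 m)) or (value of joint switch_f above 0.5 rad and not (horizontal distance between any of new_vial_1, new_vial_2, new_vial_3, new_vial_4 and well_f below 0.012 m))).
It fails at once if a vial that was in the bank from the start is pulled out (height (world z) of any of old_vial_a, old_vial_b above 0.06 m).
Of new_vial_1, new_vial_2, new_vial_3, new_vial_4 only 3 to 4 are there at a start; the rules pass over those that are not, and their reading is None.
At some moment in a run one of handle may be knocked a few centimetres aside while the robot is not near it.
It also fails if it takes over 210 s, if anything falls off the work surface, if the arm or the gripper's body presses on something with over 40 N, if the wrist force passes 120 N, or if a joint passes its speed limit or range.

## Working session

There is one attempt and no reset: what is moved stays moved. The work goes in short steps, each a Python script; the robot and the scene stay as the last script left them, time stands still between calls to the robot, and variables do not carry over. Pictures are saved under pics/ and viewed, about 12 in all and at most 16, crops included, and the job is handed in when it is done.

```bash
mkdir -p pics; ls; cat > h.py <<'E'
import numpy as np, cv2
from bench import *
def pts(c):
    K=c["intrinsics"];z=c["range_z"];v,u=np.mgrid[:384,:512]
    P=np.stack([(u-K[0,2])/K[0,0]*z,(v-K[1,2])/K[1,1]*z,z],-1)
    W=(P-c["t"])@c["R"]; W[z==0]=np.nan
    return W
def proj(c,X):
    p=c["intrinsics"]@(c["R"]@np.array(X)+c["t"]);return p[:2]/p[2]
def pix_at_z(c,uv,zw):
    K=c["intrinsics"];d=c["R"].T@np.array([(uv[0]-K[0,2])/K[0,0],(uv[1]-K[1,2])/K[1,1],1])
    o=-c["R"].T@c["t"];return o+d*(zw-o[2])/d[2]
E
python3 - <<'E'
from h import *
for n in("scene","top"):
    c=capture(n);cv2.imwrite(f"pics/{n}0.png",cv2.resize(c["image"],(800,600)))
    print(n,c["intrinsics"][0],-c["R"].T@c["t"],c["R"][2])
    W=pts(c)
    for q in("new_vial_1","old_vial_a","handle","key_tray","switch_a","main_switch","spindle","well_a"):
        try:
            for d in spot_in(n,q): 
                u,v=np.round(d["xy"]).astype(int);print(q,np.round(d["xy"]),round(d["conf"],2),np.round(W[v,u],3))
        except Exception as e: print(q,e)
E
```

```text
pics
scene [422.14040046   0.         254.27283628] [-0.14571442 -0.45478032  0.6067125 ] [ 0.72626376  0.37779911 -0.57428981]
new_vial_1 [269. 244.] 0.73 [ 0.424 -0.191  0.034]
new_vial_1 [224. 200.] 0.72 [ 0.505 -0.039  0.038]
new_vial_1 [220. 226.] 0.71 [ 0.426 -0.076  0.035]
new_vial_1 [185. 216.] 0.63 [0.42  0.009 0.035]
new_vial_1 [187. 164.] 0.61 [0.592 0.123 0.041]
new_vial_1 [186. 194.] 0.44 [0.485 0.051 0.038]
old_vial_a [342. 189.] 0.59 [ 0.619 -0.275  0.074]
old_vial_a [278. 168.] 0.47 [ 0.626 -0.116  0.078]
old_vial_a [182. 215.] 0.25 [0.418 0.015 0.037]
handle [328. 268.] 0.9 [ 0.415 -0.318  0.034]
handle [221. 226.] 0.58 [ 0.426 -0.079  0.036]
key_tray [185. 215.] 0.19 [0.419 0.008 0.039]
switch_a [332. 205.] 0.49 [ 0.561 -0.272  0.067]
switch_a [338. 203.] 0.3 [ 0.606 -0.273  0.043]
main_switch [184. 218.] 0.64 [0.418 0.01  0.03 ]
main_switch [372. 215.] 0.56 [ 0.57  -0.355  0.065]
spindle [371. 226.] 0.78 [ 0.56  -0.359  0.044]
well_a [285. 182.] 0.96 [ 0.621 -0.138  0.049]
well_a [324. 200.] 0.92 [ 0.602 -0.242  0.044]
well_a [355. 205.] 0.92 [ 0.613 -0.31   0.046]
[... 481 characters left out ...]
 0.41 [ 0.432 -0.068  0.053]
new_vial_1 [228. 206.] 0.4 [ 0.505 -0.033  0.054]
old_vial_a [344. 151.] 0.73 [ 0.618 -0.268  0.092]
old_vial_a [269. 144.] 0.67 [ 0.63  -0.115  0.089]
handle [361. 250.] 0.81 [ 0.42  -0.309  0.047]
key_tray [363. 237.] 0.89 [ 0.449 -0.324  0.005]
spindle [379. 164.] 0.69 [ 0.603 -0.352  0.044]
well_a [353. 165.] 0.98 [ 0.6   -0.296  0.042]
well_a [325. 160.] 0.97 [ 0.611 -0.237  0.039]
well_a [264. 161.] 0.93 [ 0.605 -0.106  0.041]
well_a [298. 158.] 0.82 [ 0.613 -0.178  0.044]
well_a [281. 159.] 0.72 [ 0.611 -0.142  0.039]
well_a [344. 164.] 0.66 [ 0.602 -0.277  0.042]
well_a [310. 157.] 0.66 [ 0.615 -0.204  0.045]
well_a [376. 164.] 0.32 [ 0.604 -0.346  0.041]
```

View pics/scene0.png

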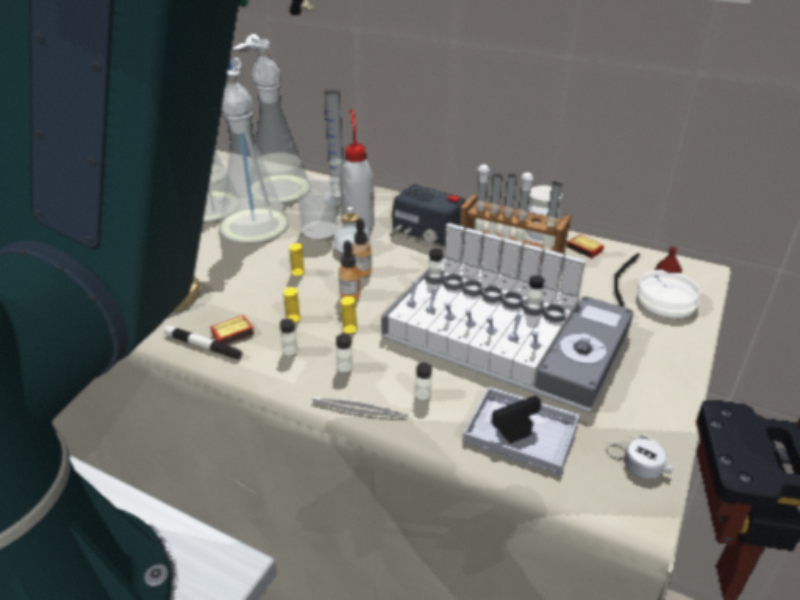

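View pics/top0.png

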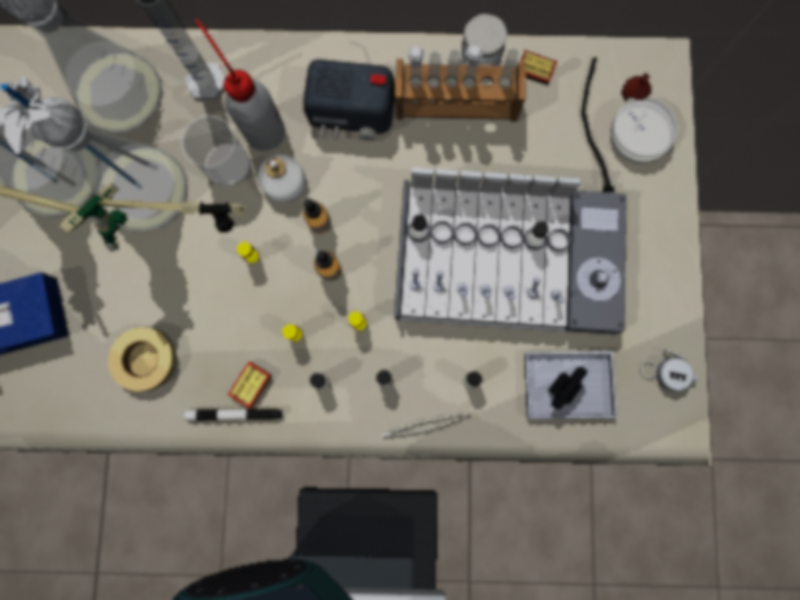

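Picture 1 (scene) and 2 (top, 800x600 scale): three black-capped clear vials on the bench at top (318,380), (384,377), (474,379). The three yellow-capped or yellow ones at (248,252), (292,332), (357,320) are look-alikes, and so are the amber bottles. Old vials are in cells 1 and 6 from the left. The toggles of cells 1, 2 and 6 seem to be on. The handle is in the tray at (567,387). Next I'll look from the wrist camera.

```bash
cat >> h.py <<'E'
from scipy.spatial.transform import Rotation as Rot
def q(yaw):
    c,s=np.cos(yaw),np.sin(yaw);return Rot.from_matrix([[c,s,0],[s,-c,0],[0,0,-1]]).as_quat()
E
python3 - <<'E'
from h import *
from itertools import product
print(Rot.from_quat(current_orientation()).as_matrix().round(2).tolist())
for yaw in (0,np.pi):
    print(yaw,[inverse_kinematics(p,q(yaw)) is not None for p in ([.55,-.2,.35],[.45,-.2,.35],[.65,-.1,.1],[.42,.02,.05],[.6,-.35,.1])], np.round(inverse_kinematics([.5,-.2,.35],q(yaw)),2))
move_ptp([.5,-.2,.38],q(0))
c=capture("wrist");cv2.imwrite("pics/w1.png",cv2.resize(c["image"],(800,600)));np.savez("w1",**c)
print(-c["R"].T@c["t"],c["R"][2],current_clock())
W=pts(c)
for qq in("new_vial_1","old_vial_a","handle","key_tray","switch_a","main_switch","spindle","well_a"):
    for d in spot_in("wrist",qq): 
        u,v=np.round(d["xy"]).astype(int);print(qq,np.round(d["xy"]),round(d["conf"],2),np.round(W[v,u],3))
E
```

```text
[[0.28, -0.96, -0.0], [-0.96, -0.28, 0.0], [-0.0, 0.0, -1.0]]
0 [True, True, True, True, True] [-0.51  0.16  1.4  -0.    1.57 -0.51]
3.141592653589793 [True, True, True, False, True] [-0.51  0.16  1.4  -0.    1.57  2.63]
[ 0.49985904 -0.12988582  0.56769783] [-0.00182468 -0.26159144 -0.96517697] 2.8833
new_vial_1 [211.  57.] 0.76 [ 0.439 -0.073  0.052]
new_vial_1 [213. 138.] 0.76 [nan nan nan]
new_vial_1 [258.  31.] 0.65 [ 0.507 -0.039  0.053]
new_vial_1 [205.   1.] 0.61 [0.43  0.005 0.03 ]
old_vial_a [333. 194.] 0.7 [ 0.617 -0.267  0.094]
old_vial_a [348.  83.] 0.6 [ 0.629 -0.111  0.09 ]
handle [212. 210.] 0.82 [ 0.429 -0.314  0.027]
key_tray [223. 212.] 0.6 [ 0.446 -0.326  0.002]
switch_a [283. 150.] 0.59 [ 0.544 -0.205  0.075]
switch_a [305. 230.] 0.55 [ 0.586 -0.344  0.043]
switch_a [292. 191.] 0.54 [ 0.559 -0.269  0.07 ]
switch_a [279. 170.] 0.49 [ 0.538 -0.235  0.073]
switch_a [285. 130.] 0.47 [ 0.546 -0.176  0.073]
switch_a [281. 212.] 0.39 [ 0.546 -0.313  0.041]
spindle [305. 231.] 0.66 [ 0.587 -0.347  0.041]
well_a [332. 108.] 0.97 [ 0.617 -0.145  0.053]
well_a [331. 129.] 0.9 [ 0.618 -0.176  0.053]
well_a [327. 149.] 0.88 [ 0.614 -0.207  0.05 ]
well_a [329. 170.] 0.79 [ 0.621 -0.242  0.041]
well_a [327.  87.] 0.74 [ 0.611 -0.115  0.04 ]
well_a [321. 206.] 0.65 [ 0.61  -0.3    0.049]
well_a [320. 187.] 0.58 [ 0.608 -0.27   0.041]
```

View pics/w1.png

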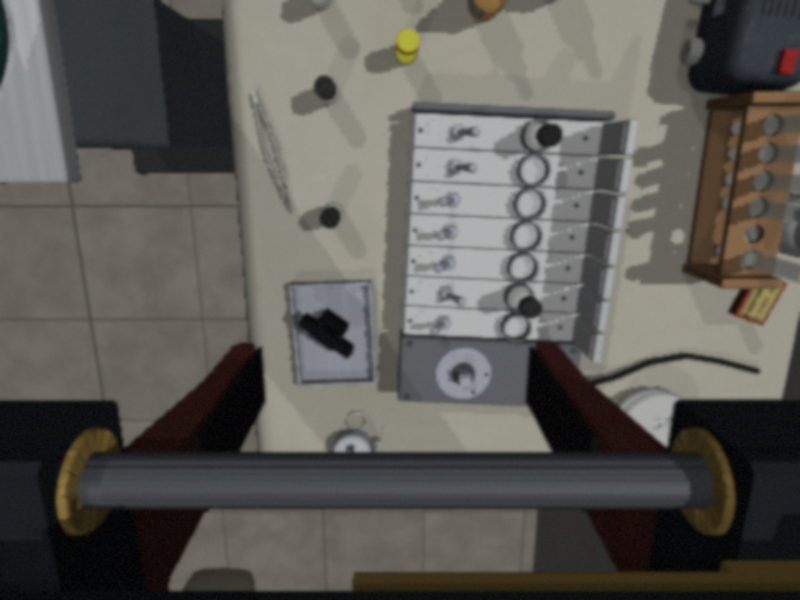

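```bash
python3 - <<'E'
from h import *
c=dict(np.load("w1.npz"));W=pts(c);im=c["image"].astype(int)
# collar tops: z~0.054, dark
dark=(im.max(-1)<110)
m=(abs(W[...,2]-.054)<.005)&(W[...,0]>.58)&(W[...,0]<.65)&(W[...,1]>-.33)&(W[...,1]<-.08)
print(m.sum(),(m&dark).sum())
n,l,s,cen=cv2.connectedComponentsWithStats((m&dark).astype(np.uint8))
for i in range(1,n):
    if s[i,4]>15:
        P=W[l==i]; (u,v),r=cv2.minEnclosingCircle(P[:,:2].astype(np.float32)*1000);print(s[i,4],P.mean(0).round(4),round(u),round(v),round(r,1))
# bank top plane z=.042 region
m=(abs(W[...,2]-.042)<.004)&(W[...,0]>.45)&(W[...,0]<.70)&(W[...,1]>-.42)&(W[...,1]<-.06)
P=W[m][:,:2].astype(np.float32)*1000
print(cv2.minAreaRect(P))
# front edge fit: for each y bin min x
for y in range(-400,-80,40):
    b=P[abs(P[:,1]-y)<10]; 
    if len(b): print(y,np.percentile(b[:,0],[1,99]))
cv2.imwrite("pics/w1c.png",cv2.resize(c["image"][60:260,190:370],(720,800//1),interpolation=cv2.INTER_CUBIC)[:800])
E
```

```text
778 588
16 [ 0.6344 -0.1006  0.0527] 635 -101 5.1
60 [ 0.6247 -0.1186  0.0525] 631 -115 14.7
91 [ 0.6315 -0.1458  0.0526] 631 -146 15.1
171 [ 0.6281 -0.194   0.0523] 629 -193 30.7
92 [ 0.6262 -0.2425  0.0521] 627 -242 15.1
68 [ 0.619  -0.2698  0.0524] 625 -273 15.0
90 [ 0.6226 -0.3054  0.0524] 623 -305 15.2
((578.040771484375, -242.19183349609375), (311.7365417480469, 247.37246704101562), 87.50322723388672)
-400 [504.18867859 640.47441833]
-360 [502.47240936 639.69919983]
-320 [505.82440735 685.45606018]
-280 [509.03780609 686.67301758]
-240 [512.07583984 689.11804932]
-200 [513.52036316 691.76933289]
-160 [516.29818298 693.10893127]
-120 [517.61625732 694.44062012]
```

Picture 3 (wrist, 800x600 scale): toggles of cells 1, 2 and 6 lean back (on) and those of 3, 4, 5 and 7 are off. Old vials stand in cells 1 and 6. So the empty cell with its toggle on is cell 2, and I'll load cells 2, 3 and 4. The bank is yawed about -0.047 rad. I'll start with the vial near (0.43, -0.185).

```bash
cat >> h.py <<'E'
YAW=-0.047
BX=np.array([np.cos(YAW),np.sin(YAW)]);BY=np.array([-np.sin(YAW),np.cos(YAW)])
W4=np.array([.6277,-.2096])
def well(i): return W4+BY*.032*(4-i)
def look(name=None):
    c=capture("wrist")
    if name: cv2.imwrite(f"pics/{name}.png",cv2.resize(c["image"],(800,600)))
    return c
def cap(c,xy,r=.03,zmin=.03,zmax=.07):
    W=pts(c);d=np.hypot(W[...,0]-xy[0],W[...,1]-xy[1])
    m=(d<r)&(W[...,2]>zmin)&(W[...,2]<zmax)&(c["image"].max(-1)<100)
    P=W[m]
    if len(P)<20: return None
    zt=np.percentile(P[:,2],90);P=P[P[:,2]>zt-.004]
    (u,v),rr=cv2.minEnclosingCircle((P[:,:2]*1000).astype(np.float32))
    return np.array([u,v])/1000,rr,zt,len(P)
def collar(c,xy):
    W=pts(c);d=np.hypot(W[...,0]-xy[0],W[...,1]-xy[1])
    m=(d<.018)&(abs(W[...,2]-.054)<.004)&(c["image"].max(-1)<120)
    P=W[m][:,:2]
    if len(P)<20: return None
    # ring of mean radius 14.2 mm: robust circle-centre fit
    from scipy.optimize import least_squares
    s=least_squares(lambda p:np.hypot(*(P-p).T)-.0142,xy,loss="soft_l1",f_scale=.001)
    return s.x,len(P),np.sqrt(np.mean(s.fun**2))
E
cat > v1.py <<'E'
from h import *
import sys
g=[float(a) for a in sys.argv[1:3]];n=sys.argv[3];cell=int(sys.argv[4])
move_gripper(.06)
move_ptp([*g,.2],q(YAW));c=look();print("cap",cap(c,g,.035))
xy=cap(c,g,.035)[0]
move_ptp([*xy,.15],q(YAW));c=look();r=cap(c,xy);print("cap2",r);xy=r[0]
servo_line([*xy,.06],rate=.2);servo_line([*xy,.0175],rate=.08)
move_gripper(0.0);print("gap",current_finger_gap())
servo_line([*xy,.2],rate=.25)
w=well(cell);move_ptp([*w,.2],q(YAW))
c=look("held"+n);p=current_position();print("tcp",p,"held",cap(c,w,.03,p[2]-.03,p[2]+.08),"well",w,collar(c,w),current_finger_gap(),current_clock())
E
python3 v1.py .427 -.186 1 4
```

```text
cap (array([ 0.4335462 , -0.19137495]), 10.420344352722168, np.float64(0.0496591826150356), 298)
cap2 (array([ 0.43384869, -0.1917191 ]), 10.483180046081543, np.float64(0.04964149016768066), 413)
gap 0.0006462428758085604
tcp [ 0.62561542 -0.20926839  0.19903148] held (array([ 0.62644897, -0.1985947 ]), 10.911418914794922, np.float64(0.2674008555155329), 356) well [ 0.6277 -0.2096] (array([ 0.62906364, -0.20947375]), 217, np.float64(0.001199892488341843)) 0.0004332767796034115 9.1583
```

View pics/held1.png

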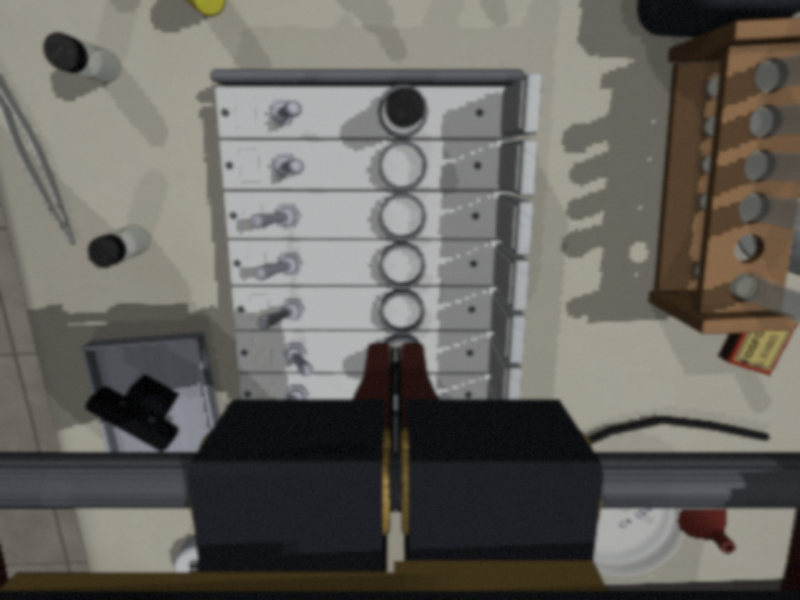

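```bash
python3 - <<'E'
from h import *
c=capture("top");cv2.imwrite("pics/top1.png",cv2.resize(c["image"][190:290,180:400],(800,364)));W=pts(c)
for d in spot_in("top","new_vial_1"):
    u,v=np.round(d["xy"]).astype(int);print(np.round(d["xy"]),round(d["conf"],2),np.round(W[v,u],3))
print(current_position(),current_orientation(),q(YAW),current_force())
E
```

```text
[157. 161.] 0.54 [0.598 0.121 0.054]
[ 0.62594115 -0.20956464  0.20001512] [ 9.99715743e-01 -2.38338605e-02 -5.99095446e-04 -1.43131304e-04] [ 0.99972389 -0.02349784  0.          0.        ] [0.52051341 0.49592921 0.6907063 ]
```

Picture 4 (wrist): the fingers are closed and empty, and the vial still stands at (110,248). The grasp missed, so I'll diagnose from above before going again.

```bash
python3 - <<'E'
from h import *
c=look();print("cap from bank",cap(c,[.434,-.192],.04))
move_gripper(.06);print(current_finger_gap())
move_ptp([.434,-.192,.15],q(YAW));c=look("w5")
print(cap(c,[.434,-.192],.04),current_position())
for z in (.1,.06):
    servo_line([.434,-.192,z],rate=.15);print(current_position(),current_finger_gap())
    c=look("w5_%d"%(z*1000));print(cap(c,[.434,-.192],.04))
E
python3 -c "
import cv2,numpy as np
a=[cv2.resize(cv2.imread(f'pics/{n}.png'),(400,300)) for n in('w5','w5_60')]
cv2.imwrite('pics/pair.png',np.hstack(a))"
```

```text
cap from bank (array([ 0.43418417, -0.19166013]), 10.775527000427246, np.float64(0.04969178862592702), 331)
0.059430690765549125
(array([ 0.43364725, -0.19140054]), 10.50485897064209, np.float64(0.049670402120508356), 412) [ 0.43656926 -0.19327208  0.15095943]
[ 0.43498669 -0.19229932  0.10008985] 0.06005219982834676
(array([ 0.43356763, -0.19143077]), 10.579336166381836, np.float64(0.04972439516275981), 585)
[ 0.43425471 -0.1921126   0.06047176] 0.05994125258225564
(array([ 0.43393799, -0.19163271]), 10.685540199279785, np.float64(0.049555468879879314), 815)
```

View pics/pair.png

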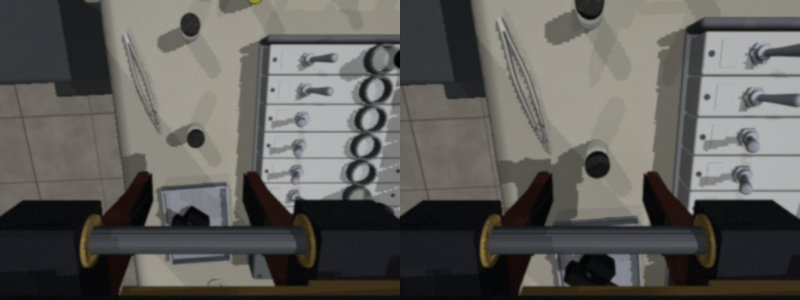

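```bash
python3 - <<'E'
from h import *
servo_line([.4338,-.1917,.0175],rate=.1);print(current_position(),current_force())
c=look();cv2.imwrite("pics/a.png",cv2.resize(c["image"],(400,300)))
print("tcp px",proj(c,current_position()),"cap px",proj(c,[.4338,-.1917,.05]))
move_gripper(.018);print(current_finger_gap(),current_clock())
c=look();cv2.imwrite("pics/b.png",cv2.resize(c["image"],(400,300)))
sleep(.3);print(current_finger_gap(),current_force(),current_position())
cv2.imwrite("pics/ab.png",np.hstack([cv2.imread("pics/a.png"),cv2.imread("pics/b.png")]))
E
```

```text
[ 0.43411473 -0.19190369  0.01788653] [0.45377563 0.60595844 0.45092534]
tcp px [253.44315651 220.89501635] cap px [252.40812693 242.74324521]
0.017773296221710713 13.6333
0.018251826056190197 [-0.08592244  0.37587486 -0.11594325] [ 0.43379578 -0.19170035  0.01749454]
```

View pics/ab.png

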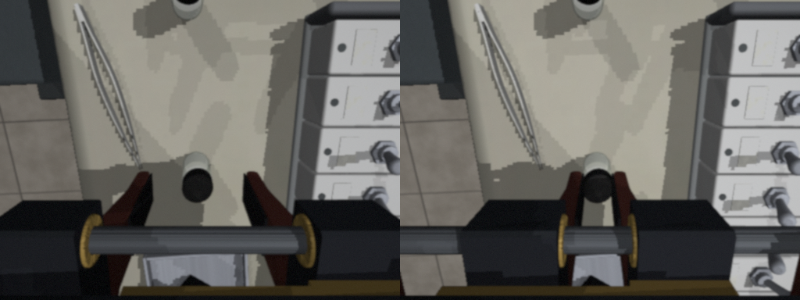

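```bash
python3 - <<'E'
from h import *
def fing(c):
    W=pts(c);im=c["image"].astype(int);p=current_position()
    m=(im[...,2]>im[...,0]+25)&(np.hypot(W[...,0]-p[0],W[...,1]-p[1])<.06)&(W[...,2]<.09)
    P=W[m];print("fingers",len(P))
    for s in(-1,1):
        Q=P[(P[:,0]-p[0])*s>0]
        if len(Q): print(s,Q.min(0).round(3),Q.max(0).round(3))
c=look("f1");print(cap(c,[.434,-.192],.04));fing(c)
for g in(.014,.008):
    move_gripper(g);print(current_finger_gap(),current_force());c=look("f%d"%(g*1000));print(cap(c,[.434,-.192],.04))
fing(c)
a=[cv2.imread(f"pics/{n}.png")[200:440,220:580] for n in("f1","f8")]
cv2.imwrite("pics/f.png",np.hstack(a))
E
```

```text
(array([ 0.4337832 , -0.18559839]), 18.3787784576416, np.float64(0.06483434207122864), 420)
fingers 99
-1 [ 0.42  -0.181  0.046] [ 0.423 -0.18   0.068]
1 [ 0.445 -0.182  0.046] [ 0.451 -0.181  0.08 ]
0.014187301189520253 [-0.32295417  0.07200328 -0.60643933]
(array([ 0.43380386, -0.18645854]), 16.91066551208496, np.float64(0.06548036017110781), 390)
0.00783572103296518 [ 0.61748854  0.72689726 11.89662389]
(array([ 0.43544009, -0.18898021]), 14.720686912536621, np.float64(0.06607773764076502), 331)
fingers 99
-1 [ 0.425 -0.182  0.049] [ 0.429 -0.181  0.077]
1 [ 0.442 -0.183  0.046] [ 0.448 -0.182  0.077]
```

View pics/f.png

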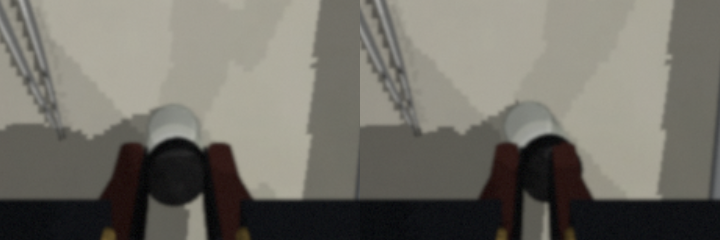

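```bash
python3 - <<'E'
from h import *
c=look();W=pts(c);print(current_position())
# pixel columns around fingers: zoom image 800 -> 512 scale .64
for u8,v8 in((505+220-360,155+200),(500+220-360,165+200),(495+220-360,185+200),(570+220-360,150+200),(575+220-360,170+200),(570+220-360,190+200),(530+220-360,115+200),(548+220-360,170+200),(545+220-360,190+200)):
    u,v=int(u8*.64),int(v8*.64);print((u8,v8),c["image"][v,u],W[v,u].round(4))
E
```

```text
[ 0.43565176 -0.19272711  0.01884926]
(365, 355) [21 24 45] [ 0.4264 -0.1814  0.0563]
(360, 365) [19 19 38] [ 0.4255 -0.1812  0.064 ]
(355, 385) [12 14 31] [ 0.4251 -0.1812  0.078 ]
(430, 350) [20 22 44] [ 0.4469 -0.1823  0.0527]
(435, 370) [18 22 38] [ 0.4472 -0.1822  0.0677]
(430, 390) [16 21 37] [ 0.445  -0.1824  0.0803]
(390, 315) [126 131 129] [ 0.4339 -0.1805  0.0185]
(408, 370) [15 16 17] [ 0.4397 -0.1851  0.06  ]
(405, 390) [18 18 17] [ 0.4384 -0.1968  0.0496]
```

```bash
python3 - <<'E'
from h import *
move_gripper(.06);p=current_position();servo_line([p[0],p[1],.12],rate=.15)
c=look();print(cap(c,[.434,-.192],.04))
move_gripper(.022);move_ptp([.44,-.132,.06],q(YAW));
print(servo_line([.44,-.132,-.03],rate=.03,contact_N=6),current_position(),current_force())
W=None;c=look();W=pts(c);m=(c["image"][...,2].astype(int)>c["image"][...,0]+18)&(abs(W[...,0]-.44)<.05)&(abs(W[...,1]+.132)<.03);print(W[m].min(0),W[m].max(0))
cv2.imwrite("pics/touch.png",c["image"])
servo_line([.44,-.132,.12],rate=.15);print(current_clock())
E
```

```text
None
True [ 0.4400241  -0.13203223 -0.02676048] [-0.98229206  0.20084733  5.2724726 ]
[ 0.39522028 -0.14085951 -0.0011224 ] [ 0.4780818  -0.10202241  0.11366948]
21.6167
```

```bash
python3 - <<'E'
from h import *
move_ptp([.45,-.20,.25],q(YAW));c=look("v7")
W=pts(c)
for d in silhouettes("wrist","new_vial_1"):
    P=W[d["region"]];print(np.round(d["xy"]),round(d["conf"],2),np.nanmedian(P,0).round(3),np.nanmax(P[:,2]).round(3))
E
```

```text
[266. 147.] 0.85 [ 0.465 -0.188  0.019] 0.023
[236.  45.] 0.75 [ 0.434 -0.073  0.052] 0.055
[300.  11.] 0.66 [ 0.507 -0.04   0.041] 0.055
```

View pics/v7.png

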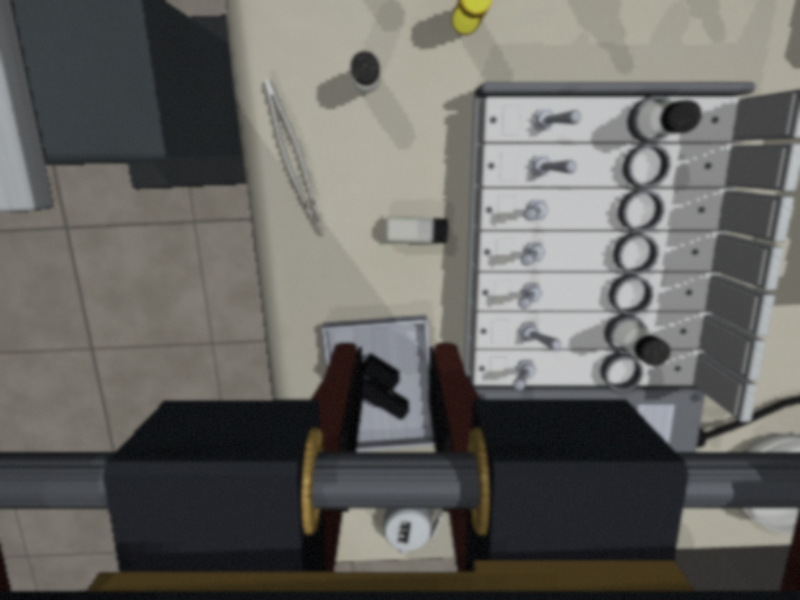

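Picture 7 (wrist): the vial I squeezed now lies on its side at (418,230), with its cap end at (445,230) pointing +x. The touch test shows the real fingertips sit about 27 mm above the reported TCP, which is why the grasp slipped off the cap. I'll check IK for righting the vial by a tilted regrasp.

```bash
cat >> h.py <<'E'
TO=.0268  # real tips lie this far behind the reported TCP
def qz(zdir,xdir):
    z=np.array(zdir,float);z/=np.linalg.norm(z);x=np.array(xdir,float);x-=z*(x@z);x/=np.linalg.norm(x)
    return Rot.from_matrix(np.stack([x,np.cross(z,x),z],1)).as_quat()
def tcp(tip,zdir): return np.array(tip)+TO*np.array(zdir)/np.linalg.norm(zdir)
E
python3 - <<'E'
from h import *
c=look();spot_in("wrist","new_vial_1")
W=pts(c);d=silhouettes("wrist","new_vial_1")[0];print(d["xy"],d["conf"])
P=W[d["region"]];P=P[(P[:,2]>.012)&(P[:,2]<.03)][:,:2]
r=cv2.minAreaRect((P*1000).astype(np.float32));print(r)
# upright IK: tool dir = cos a h - sin a Z
for a in (15,25,35,45):
  A=np.radians(a);ok=[]
  for x in(.42,.46):
   for y in(-.15,-.13):
    for hd in range(-180,180,30):
      h=np.array([np.cos(np.radians(hd)),np.sin(np.radians(hd)),0]);z=np.cos(A)*h-np.sin(A)*np.array([0,0,1])
      for s in(1,-1):
        j=inverse_kinematics(tcp([x,y,.032],z),qz(z,s*np.cross([0,0,1],h)))
        if j is not None: ok.append((x,y,hd,s))
  print(a,ok)
for a in(0,15,25,35):
  A=np.radians(a);z=np.array([-np.sin(A),0,-np.cos(A)])
  print(a,[None if (j:=inverse_kinematics(tcp([.462,-.189,.006],z),qz(z,[0,s,0]))) is None else np.round(j,2) for s in(1,-1)])
E
```

```text
[268.8, 146.9] 0.88
((465.97442626953125, -189.10414123535156), (20.543621063232422, 48.79545211791992), 87.03742218017578)
15 [(0.42, -0.15, -180, 1), (0.42, -0.15, -180, -1), (0.42, -0.15, -150, 1), (0.42, -0.15, -150, -1), (0.42, -0.15, -120, 1), (0.42, -0.15, -120, -1), (0.42, -0.15, 30, 1), (0.42, -0.15, 30, -1), (0.42, -0.15, 60, 1), (0.42, -0.15, 60, -1), (0.42, -0.15, 90, 1), (0.42, -0.15, 90, -1), (0.42, -0.15, 120, 1), (0.42, -0.15, 120, -1), (0.42, -0.15, 150, 1), (0.42, -0.15, 150, -1), (0.42, -0.13, -180, 1), (0.42, -0.13, -180, -1), (0.42, -0.13, -150, 1), (0.42, -0.13, -150, -1), (0.42, -0.13, -120, 1), (0.42, -0.13, -120, -1), (0.42, -0.13, 30, 1), (0.42, -0.13, 30, -1), (0.42, -0.13, 60, 1), (0.42, -0.13, 60, -1), (0.42, -0.13, 90, 1), (0.42, -0.13, 90, -1), (0.42, -0.13, 120, 1), (0.42, -0.13, 120, -1), (0.42, -0.13, 150, 1), (0.42, -0.13, 150, -1), (0.46, -0.15, -180, 1), (0.46, -0.15, -180, -1), (0.46, -0.15, -150, 1), (0.46, -0.15, -150, -1), (0.46, -0.15, -120, 1), (0.46, -0.15, -120, -1), (0.46, -0.15, 30, 1), (0.46, -0.15, 30, -1), (0.46, -0.15, 60, 1), (0.46,
[... 4778 characters left out ...]
(0.46, -0.13, -120, 1), (0.46, -0.13, -120, -1), (0.46, -0.13, 30, 1), (0.46, -0.13, 30, -1), (0.46, -0.13, 60, 1), (0.46, -0.13, 60, -1), (0.46, -0.13, 90, 1), (0.46, -0.13, 90, -1), (0.46, -0.13, 120, 1), (0.46, -0.13, 120, -1), (0.46, -0.13, 150, 1), (0.46, -0.13, 150, -1)]
0 [array([-0.53,  0.53,  1.93, -0.  ,  0.68, -2.1 ]), array([-0.53,  0.53,  1.93, -0.  ,  0.68,  1.04])]
15 [array([-0.44,  0.63,  1.73, -0.13,  1.03, -1.93]), array([-0.44,  0.63,  1.73, -0.13,  1.03,  1.21])]
25 [array([-0.4 ,  0.72,  1.59, -0.17,  1.24, -1.88]), array([-0.4 ,  0.72,  1.59, -0.17,  1.24,  1.26])]
35 [array([-0.37,  0.82,  1.46, -0.21,  1.45, -1.85]), array([-0.37,  0.82,  1.46, -0.21,  1.45,  1.29])]
```

```bash
cat > v2.py <<'E'
from h import *
import sys
g=np.array([float(a) for a in sys.argv[1:3]]);n=sys.argv[3];cell=int(sys.argv[4])
move_gripper(.06)
move_ptp([*g,.15],q(YAW));sleep(.2);c=look();r=cap(c,g,.035);print("cap",r)
xy=r[0];g=xy
servo_line([*xy,.05],rate=.2);sleep(.2);c=look();r=cap(c,xy,.014);print("cap2",r);xy=r[0]
servo_line([*xy,-.009],rate=.06);print(current_position())
move_gripper(0.0);print("gap",current_finger_gap())
servo_line([*xy,.15],rate=.25)
w=well(cell);move_ptp([*w,.15],q(YAW));sleep(.3)
c=look("held"+n);p=current_position();print("tcp",p,"held",cap(c,p[:2],.014,p[2]+.02,p[2]+.08),"well",w,collar(c,w),current_finger_gap(),current_clock())
E
python3 v2.py .434 -.073 2 3
```

```text
cap (array([ 0.43389651, -0.07065489]), 10.512910842895508, np.float64(0.053594074866492085), 424)
cap2 (array([ 0.43446909, -0.07025372]), 10.663386344909668, np.float64(0.05350589515045269), 913)
[ 0.43475414 -0.07034453 -0.00876051]
gap 0.021100263154594297
tcp [ 0.62881097 -0.17721456  0.15053575] held (array([ 0.62862659, -0.17685162]), 13.914434432983398, np.float64(0.2131523935317696), 1889) well [ 0.62920345 -0.17763534] (array([ 0.63062435, -0.17738137]), 273, np.float64(0.0012648556389004207)) 0.020995927557829447 28.9583
```

View pics/held2.png

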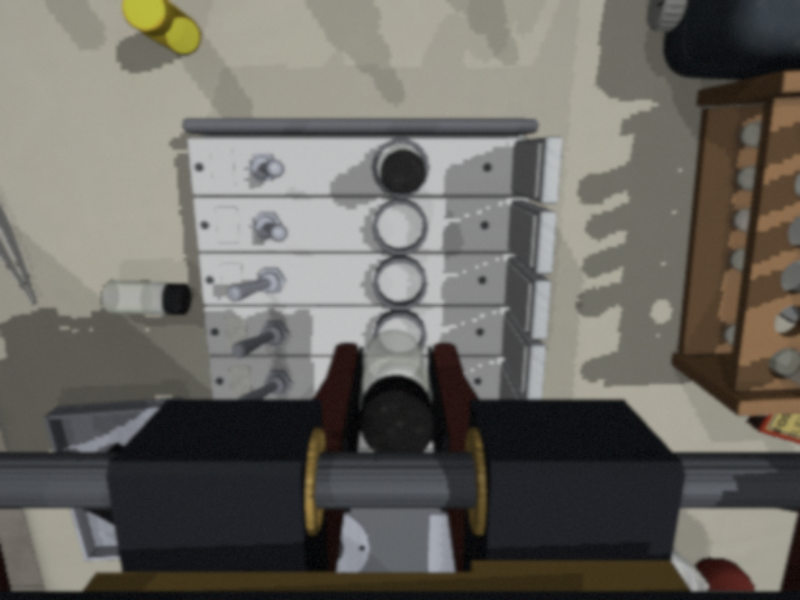

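Picture 8: the vial is gripped upright in the jaws. Cell 3's collar is at (400,279). Inserting with contact stop.

```bash
sed -i 's/^W4=.*/W4=np.array([.6289,-.2095])/' h.py; cat > ins.py <<'E'
from h import *
import sys
x,y=float(sys.argv[1]),float(sys.argv[2]);zs=float(sys.argv[3]) # seated tcp z
servo_line([x,y,zs+.022],rate=.15);sleep(.2)
done=False
for dx,dy in((0,0),(.0015,0),(-.0015,0),(0,.0015),(0,-.0015),(.002,.002),(-.002,.002),(.002,-.002),(-.002,-.002)):
    d=dx*BX+dy*BY
    servo_line([x+d[0],y+d[1],zs+.016],rate=.05);sleep(.15)
    hit=servo_line([x+d[0],y+d[1],zs+.0015],rate=.03,contact_N=5);p=current_position();print((dx,dy),hit,p,current_force())
    if p[2]<zs+.006: done=True;break
print("in" if done else "NOT IN")
if done:
    move_gripper(.044);print(current_finger_gap());p=current_position()
    servo_line([p[0],p[1],.15],rate=.2);c=look("in");print(cap(c,[x,y],.02,.07,.11),current_clock())
E
python3 ins.py .6304 -.1774 .0332
```

```text
(0, 0) False [ 0.63024504 -0.17735999  0.03452216] [-1.18822174 -0.21986602 -0.32948427]
in
0.044216852584884114
(array([ 0.63086029, -0.17782193]), 10.465818405151367, np.float64(0.09561272919431936), 558) 32.3333
```

```bash
python3 v2.py .43 .005 3 2
```

```text
cap (array([0.42801553, 0.01551644]), 10.4490385055542, np.float64(0.0536364407286973), 430)
cap2 (array([0.42799588, 0.01530545]), 10.687481880187988, np.float64(0.05352512809193078), 912)
[ 0.42830571  0.01527254 -0.00875314]
gap 0.021098941640496943
tcp [ 0.63165916 -0.14492368  0.15044965] held (array([ 0.63154956, -0.14448169]), 13.813347816467285, np.float64(0.2131548321539352), 1923) well [ 0.63190689 -0.14557067] (array([ 0.63218411, -0.14558549]), 259, np.float64(0.0010791703436563143)) 0.021334178160811897 38.9833
```

```bash
python3 ins.py .632 -.1455 .0332
python3 - <<'E'
from h import *
move_ptp([.46,-.21,.2],q(YAW));sleep(.2);c=look();W=pts(c)
for d in silhouettes("wrist","new_vial_1"):
    P=W[d["region"]];print(np.round(d["xy"]),round(d["conf"],2),np.nanmedian(P,0).round(3))
    P=P[(P[:,2]>.013)&(P[:,2]<.03)][:,:2]
    if len(P)>50: print(cv2.minAreaRect((P*1000).astype(np.float32)))
print(current_clock())
E
```

```text
(0, 0) False [ 0.63201663 -0.14557599  0.03452344] [ 0.11706831 -0.35465066 -1.21193757]
in
0.04390868711689768
(array([ 0.63221808, -0.14578822]), 10.516412734985352, np.float64(0.0956145866332266), 565) 42.3583
[438.  98.] 0.92 [ 0.626 -0.146  0.088]
[255. 142.] 0.84 [ 0.466 -0.188  0.019]
((465.9072570800781, -189.55709838867188), (21.267757415771484, 49.81209182739258), 86.50199127197266)
[439. 133.] 0.55 [ 0.624 -0.177  0.089]
43.4417
```

Both vials seated (tops at 0.0956). Now I'll move the lying vial to a clear spot, regrasp it tilted, and right it.

```bash
python3 - <<'E'
from h import *
t=-.055;D=[0,0,-1]
q0=qz(D,[np.sin(t),-np.cos(t),0]);q1=qz(D,[1,0,0]);c0=[.466,-.1895]
move_gripper(.05)
move_ptp([*c0,.1],q0);sleep(.2);servo_line([*c0,.02],rate=.15);print(servo_line([*c0,-.0245],rate=.05,contact_N=6),current_position())
move_gripper(0.0);print("gap",current_finger_gap())
servo_line([*c0,.12],rate=.2)
p=[.418,-.13];move_ptp([*p,.12],q1);sleep(.2);servo_line([*p,.0],rate=.15)
print(servo_line([*p,-.0238],rate=.04,contact_N=4),current_position(),current_finger_gap())
move_gripper(.04);servo_line([*p,.13],rate=.2)
move_ptp([.418,-.14,.16],q1);sleep(.2);c=look("lay");W=pts(c)
for d in silhouettes("wrist","new_vial_1"):
    P=W[d["region"]];P=P[(P[:,2]>.013)&(P[:,2]<.03)][:,:2]
    if len(P)>50: print(d["xy"],cv2.minAreaRect((P*1000).astype(np.float32)))
print(current_clock())
E
```

```text
False [ 0.4661742  -0.18960561 -0.02434427]
gap 0.020917873205466404
True [ 0.4174808  -0.12973453 -0.02449584] 0.02097360361182765
[357.4, 57.2] ((503.31024169921875, -36.14787292480469), (8.879146575927734, 21.16839599609375), 27.64181137084961)
[254.3, 160.4] ((416.9873962402344, -129.6046905517578), (49.942447662353516, 21.034931182861328), 89.40435791015625)
53.7667
```

View pics/lay.png

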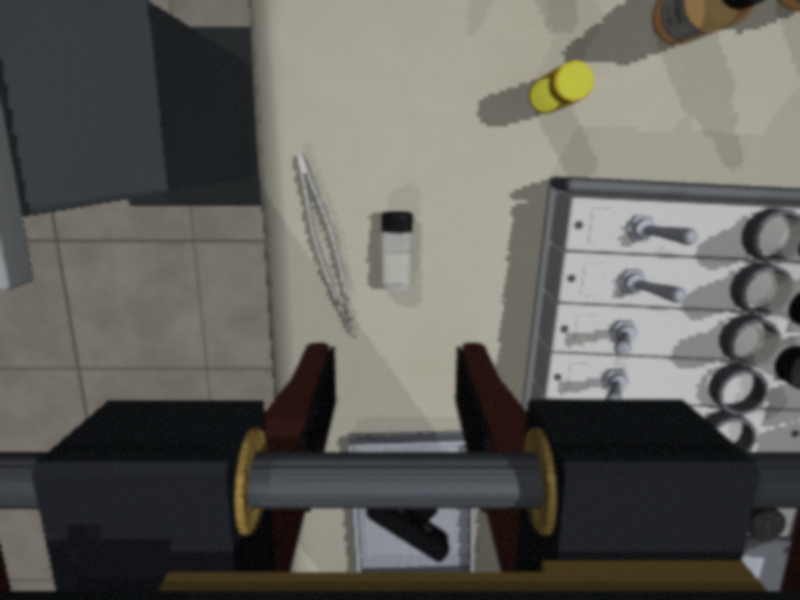

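Picture 9: the vial lies at (397,250) with its cap at (397,221) pointing +y, in clear space. Next: regrasp with the tool tilted 20 degrees, then right it.

```bash
python3 - <<'E'
from h import *
a=np.radians(20);X=[1,0,0]
zg=np.array([0,-np.sin(a),-np.cos(a)]);zp=np.array([0,np.cos(a),-np.sin(a)])
qg=qz(zg,X);qp=qz(zp,X)
G=np.array([.417,-.1296+.005,.011]);tg=tcp(G+.0065*zg,zg)
U=np.array([.417,-.13,.0315]);tp=lambda dz:tcp(U+.0065*zp,zp)+[0,0,dz]
for n,(p,o) in dict(g=(tg,qg),p=(tp(0),qp),ph=(tp(.13),qp)).items(): print(n,np.round(inverse_kinematics(p,o),2))
move_gripper(.036)
move_ptp(tg-.08*zg,qg);sleep(.2);print(servo_line(tg,rate=.06,contact_N=6),current_position(),tg)
move_gripper(0.);print("gap",current_finger_gap())
servo_line(tg+[0,0,.15],rate=.2);print("gap",current_finger_gap(),np.round(current_joint_pos(),2))
print("ph",np.round(inverse_kinematics(tp(.13),qp),2),current_clock())
E
```

```text
g [-0.16  0.52  2.12 -0.7   0.55  0.45]
p [-0.97  1.01  1.62  0.57  1.66 -1.28]
ph [-0.97  0.8   1.64  0.58  1.81 -1.18]
False [ 0.41726172 -0.13594367 -0.02000255] [ 0.417      -0.13598927 -0.02029176]
gap 0.02140528334091616
gap 0.020874733366104334 [-0.16  0.22  2.   -0.44  0.92  0.11]
ph [-0.97  0.8   1.64  0.58  1.81 -1.18] 57.8167
```

```bash
python3 - <<'E'
from h import *
a=np.radians(20);X=[1,0,0]
zp=np.array([0,np.cos(a),-np.sin(a)]);qp=qz(zp,X)
U=np.array([.417,-.13,.0315]);tp=lambda dz:tcp(U+.0065*zp,zp)+[0,0,dz]
move_ptp(tp(.13),qp);sleep(.2)
c=capture("scene");cv2.imwrite("pics/up1.png",c["image"])
servo_line(tp(.02),rate=.15);sleep(.2)
print(servo_line(tp(-.004),rate=.03,contact_N=4),current_position(),tp(0),current_force(),current_finger_gap())
c=capture("scene");cv2.imwrite("pics/up2.png",c["image"])
cv2.imwrite("pics/up.png",np.hstack([cv2.resize(cv2.imread(f"pics/up{i}.png"),(400,300)) for i in(1,2)]))
E
```

```text
True [ 0.41686482 -0.098254    0.01826377] [ 0.417      -0.09870824  0.02011073] [ 0.88019972 -1.11388118  3.93344448] 0.0208457409466099
```

View pics/up.png

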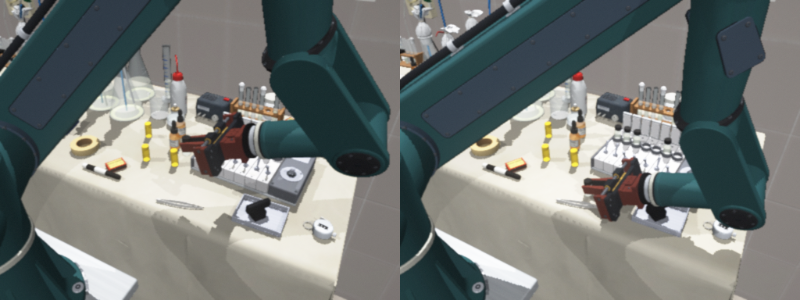

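Picture 10: the gripper is near-horizontal with the vial held low over the bench and the wrist clear above the tray. Contact came at the expected height, so I'm releasing and backing off.

```bash
python3 - <<'E'
from h import *
a=np.radians(20);zp=np.array([0,np.cos(a),-np.sin(a)])
move_gripper(.032);p=current_position();servo_line(p-.06*zp,rate=.06)
servo_line(current_position()+[0,-.01,.12],rate=.2)
move_ptp([.42,-.14,.2],q(YAW));sleep(.2);c=look("r");print(cap(c,[.417,-.13],.035),current_clock())
print([ (d["xy"],round(d["conf"],2)) for d in spot_in("wrist","new_vial_1")])
E
python3 v2.py .417 -.130 4 4
```

```text
(array([ 0.41815152, -0.12844125]), 10.587943077087402, np.float64(0.04973202304382239), 315) 64.525
[([472.7, 200.9], 0.96), ([476.5, 168.1], 0.84), ([251.5, 155.8], 0.83), ([336.2, 54.9], 0.63), ([409.5, 130.0], 0.3)]
cap (array([ 0.41765646, -0.12892165]), 10.550923347473145, np.float64(0.04971599771216987), 412)
cap2 (array([ 0.41769656, -0.12898082]), 10.799542427062988, np.float64(0.0496230740570354), 883)
[ 0.41794971 -0.12910171 -0.00878198]
gap 0.020831730920756842
tcp [ 0.62842768 -0.20929751  0.15051277] held (array([ 0.62826367, -0.20861069]), 13.707225799560547, np.float64(0.2101753448568144), 1959) well [ 0.6289 -0.2095] (array([ 0.62910125, -0.20931554]), 238, np.float64(0.0009902683556639999)) 0.021096049611170512 70.5333
```

```bash
python3 ins.py .629 -.2094 .0332 && python3 - <<'E'
from h import *
move_gripper(0.)
for i in(3,4):
    P=well(i)-.075*BX;f=lambda s,z:[*(P+s*BX),z]
    move_ptp(f(-.05,.12),q(YAW));sleep(.15);servo_line(f(-.05,.031),rate=.15);sleep(.15)
    print(i,servo_line(f(.0,.031),rate=.05,contact_N=8),current_position()-np.array(f(0,.031)),current_force())
    servo_line(f(-.03,.031),rate=.1);servo_line(f(-.03,.12),rate=.2)
move_ptp([.53,-.22,.27],q(YAW));sleep(.3);look("tog");print(current_clock())
E
```

```text
(0, 0) False [ 0.62891564 -0.20938651  0.03453421] [-0.16552736 -0.84931034 -0.53409836]
in
0.044000537298230544
(array([ 0.62948785, -0.20922627]), 10.583855628967285, np.float64(0.0916894972424155), 541) 73.9083
3 True [-0.00579471  0.00048361 -0.00057611] [-1.69243008 -0.56211275  3.28068246]
4 True [-0.00580023  0.00050059 -0.00059505] [-1.02226437 -0.04255222  3.35935081]
82.3
```

View pics/tog.png

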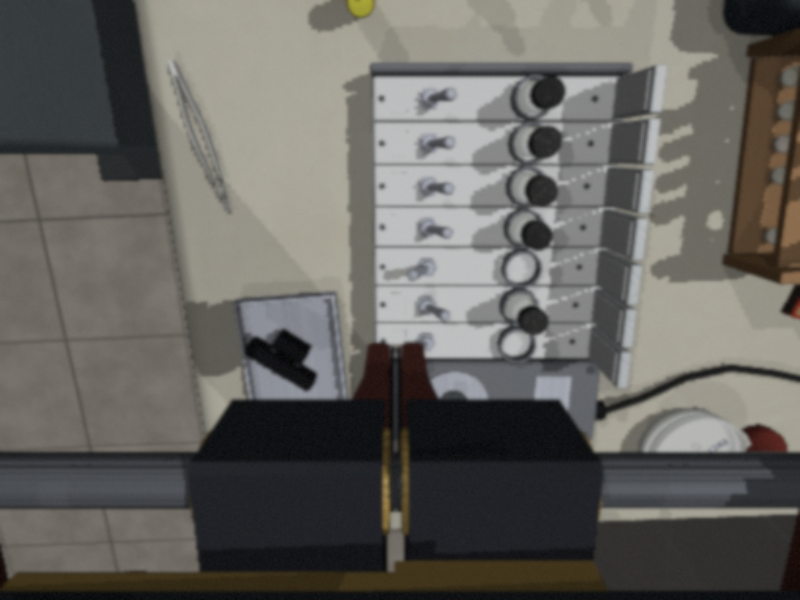

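Picture 11: all five vials stand in their collars. Toggles 1–4 and 6 lean back (on), 5 and 7 lean forward (off). Now I'll measure the handle and spindle.

```bash
cat >> h.py <<'E'
def bar(c,xy,r,zlo,zhi,dark=75):
    W=pts(c);m=(np.hypot(W[...,0]-xy[0],W[...,1]-xy[1])<r)&(W[...,2]>zlo)&(W[...,2]<zhi)&(c["image"].max(-1)<dark)
    P=W[m];zt=np.percentile(P[:,2],90);P=P[P[:,2]>zt-.004]
    (cx,cy),(w,h),a=cv2.minAreaRect((P[:,:2]*1000).astype(np.float32))
    if h>w: a+=90;w,h=h,w
    return np.array([cx,cy])/1000,np.radians((a+90)%180-90),(w,h),zt,len(P)
E
python3 - <<'E'
from h import *
move_gripper(.06)
move_ptp([.43,-.3,.2],q(YAW));sleep(.3);c=look("hd");print(bar(c,[.43,-.31],.06,.036,.06))
W=pts(c)
for d in silhouettes("wrist","key_tray"):
    P=W[d["region"]];m=(P[:,2]>.010)&(P[:,2]<.02);print(d["conf"],m.sum(),cv2.minAreaRect((P[m][:,:2]*1000).astype(np.float32)))
move_ptp([.58,-.36,.2],q(YAW));sleep(.3);c=look("sp");W=pts(c)
m=(np.hypot(W[...,0]-.585,W[...,1]+.35)<.03)&(W[...,2]>.056)&(W[...,2]<.07);P=W[m]
print(len(P),P.mean(0),np.percentile(P[:,2],[10,50,90]),cv2.minAreaRect((P[:,:2]*1000).astype(np.float32)))
T=P[P[:,2]>.062];print(len(T),T.mean(0),cv2.minAreaRect((T[:,:2]*1000).astype(np.float32)))
a=[cv2.imread(f"pics/{n}.png")[200:600,150:650] for n in("hd","sp")]
cv2.imwrite("pics/hs.png",cv2.resize(np.hstack(a),(800,320)));print(current_clock())
E
```

```text
(array([ 0.4243833 , -0.31842151]), np.float64(-0.6338165602094), (64.73799133300781, 13.872632026672363), np.float64(0.04727310461596193), 718)
0.64 1009 ((429.3141784667969, -326.9696350097656), (90.14535522460938, 120.2254638671875), 1.9451812505722046)
147 [ 0.57158984 -0.35954376  0.06182916] [0.06015009 0.06198883 0.06373175] ((571.567138671875, -359.96441650390625), (11.857053756713867, 11.081215858459473), 87.13739013671875)
73 [ 0.57225783 -0.35991141  0.06311122] ((572.1206665039062, -360.0155334472656), (8.507619857788086, 8.000969886779785), 87.27188873291016)
85.4
```

View pics/hs.png

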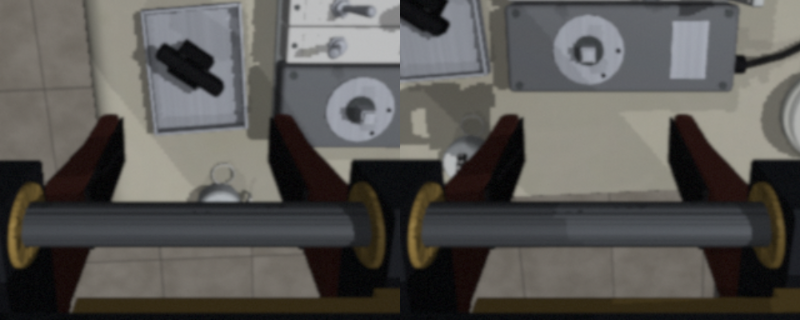

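Picture 12: left half shows the handle in its tray, bar centre at (190,68), oblique. Right half shows the spindle at (588,55). Picking the handle up and carrying it above the spindle.

```bash
cat > pk.py <<'E'
from h import *
h=np.array([.4244,-.3184]);b=-.634
move_gripper(.05)
move_ptp([*h,.12],q(b+np.pi/2));sleep(.25);c=look();r=bar(c,h,.05,.036,.06);print(r);h,b=r[0],r[1]
move_ptp([*h,.08],q(b+np.pi/2));sleep(.2)
print(servo_line([*h,.0017],rate=.06,contact_N=8),current_position())
move_gripper(0.);print("gap",current_finger_gap())
servo_line([*h,.15],rate=.15);print("gap",current_finger_gap())
s=[.572,-.36];move_ptp([*s,.15],q(YAW+np.pi/2));sleep(.4)
c=look("hh");p=current_position();print(p,Rot.from_quat(current_orientation()).as_matrix()[:2,0],bar(c,p[:2],.05,p[2]+.03,p[2]+.06))
W=pts(c);m=(np.hypot(W[...,0]-.572,W[...,1]+.36)<.015)&(W[...,2]>.056)&(W[...,2]<.07);P=W[m]
if len(P)>10: print(len(P),P.mean(0),cv2.minAreaRect((P[:,:2]*1000).astype(np.float32)));T=P[P[:,2]>.0625];print(len(T),T.mean(0),cv2.minAreaRect((T[:,:2]*1000).astype(np.float32)))
print(current_clock())
E
python3 pk.py
```

```text
(array([ 0.42479764, -0.31908841]), np.float64(-0.6282606735432766), (65.09910583496094, 13.201543807983398), np.float64(0.047178395384628785), 1209)
False [ 0.42504673 -0.31931645  0.00205273]
gap 0.013973963551644694
gap 0.013866043061943044
[ 0.5715974  -0.36008133  0.15036653] [0.04762447 0.9988653 ] (array([ 0.57016852, -0.36066782]), np.float64(1.5180814498617592), (32.93114471435547, 21.641164779663086), np.float64(0.20193978675010227), 603)
19 [ 0.5663416  -0.36074324  0.05832767] ((566.3355102539062, -360.6564636230469), (11.189807891845703, 0.706103503704071), 89.10034942626953)
0 [nan nan nan] ((0.0, 0.0), (0.0, 0.0), 0.0)
91.9667pk.py:12: RuntimeWarning: Mean of empty slice.
  if len(P)>10: print(len(P),P.mean(0),cv2.minAreaRect((P[:,:2]*1000).astype(np.float32)));T=P[P[:,2]>.0625];print(len(T),T.mean(0),cv2.minAreaRect((T[:,:2]*1000).astype(np.float32)))
  ret = um.true_divide(
```

View pics/hh.png

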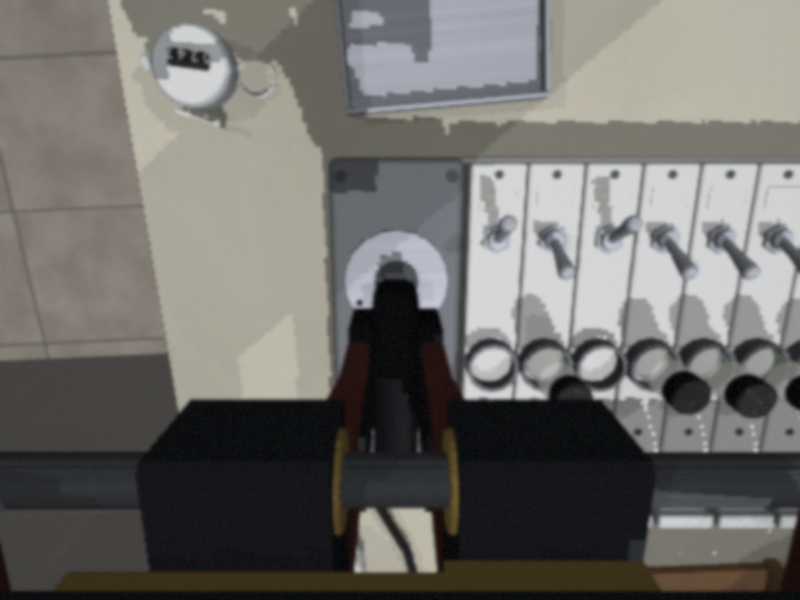

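Picture 13: the handle is held level with its bar along x, just behind the spindle disc at (397,270). Lowering with a contact search.

```bash
cat > fit.py <<'E'
from h import *
s=np.array([.572,-.3602]);zs=.0447;Q=q(YAW+np.pi/2)
servo_line([*s,.072],rate=.15);sleep(.2)
offs=[(0,0)]+[(r*a,r*b) for r in(.0012,.0024) for a,b in((1,0),(-1,0),(0,1),(0,-1),(.7,.7),(-.7,.7),(.7,-.7),(-.7,-.7))]
for dx,dy in offs:
    d=s+dx*BX+dy*BY
    servo_line([*d,.067],rate=.05);sleep(.12)
    hit=servo_line([*d,zs-.0005],rate=.03,contact_N=7);p=current_position();print((round(dx,4),round(dy,4)),hit,p.round(4) if hasattr(p,'round') else p,np.round(current_force(),1))
    if p[2]<zs+.0035: print("SEATED?");break
print(current_finger_gap(),current_clock())
E
python3 fit.py
```

```text
(0, 0) True [ 0.5716 -0.3598  0.0448] [-1.5  0.6  4.1]
SEATED?
0.013616077427042576 93.9
```

```bash
python3 - <<'E'
from h import *
p0=np.array([.5717,-.36,.0447]);ps=YAW+np.pi/2
t0=np.array(current_torque());a=0
while a<1.27:
    a+=.08;move_ptp(p0,q(ps-a))
    t=np.array(current_torque())-t0
    if a>.9 or abs(t[2])>.2: print(round(a,2),t.round(3),np.round(current_force(),1),np.round(current_position(),4))
    if a>1.1 and abs(t[2])>.35: break
sleep(.4);print("hold",current_position(),current_torque(),current_finger_gap())
c=look("turn")
move_ptp(p0,q(ps-a+.14));sleep(.1)
servo_line([*p0[:2],.15],rate=.08);sleep(.2)
print(current_finger_gap(),current_force(),current_clock())
c=look();W=pts(c);
c=capture("top");cv2.imwrite("pics/tt.png",c["image"])
E
```

```text
0.96 [ 0.451 -0.93  -0.014] [4.8 2.9 0.7] [ 0.5723 -0.3599  0.0448]
1.04 [ 0.423 -0.939 -0.033] [4.5 2.2 0.5] [ 0.5723 -0.3599  0.0448]
1.12 [ 0.404 -0.906 -0.006] [4.4 2.1 1. ] [ 0.5722 -0.3599  0.0448]
1.2 [ 0.395 -0.954 -0.019] [4.5 2.5 0.4] [ 0.5723 -0.3599  0.0448]
1.28 [ 0.29  -0.9    0.001] [4.8 1.9 0.6] [ 0.5723 -0.3599  0.0448]
hold [ 0.57229604 -0.35986352  0.04478552] [ 0.43267567 -1.03613318  0.06664838] 0.013616337724931043
0.013977873536968567 [-0.09916854 -0.47691499 -1.09516423] 100.375
```

```bash
python3 - <<'E'
from h import *
move_ptp([.56,-.41,.2],q(YAW));sleep(.3);c=look();W=pts(c)
m=(np.hypot(W[...,0]-.572,W[...,1]+.36)<.012)&(W[...,2]>.056)&(W[...,2]<.07);P=W[m]
print(len(P),P.mean(0),cv2.minAreaRect((P[:,:2]*1000).astype(np.float32)),current_clock())
u,v=proj(c,[.572,-.36,.064]).astype(int);print(u,v)
cv2.imwrite("pics/spc.png",cv2.resize(c["image"][max(v-70,0):v+70,max(u-90,0):u+90],None,fx=4,fy=4,interpolation=cv2.INTER_CUBIC))
E
```

```text
161 [ 0.57191542 -0.36007979  0.06198566] ((571.9962768554688, -360.2835998535156), (11.892315864562988, 12.015409469604492), 26.57603645324707) 101.2667
263 121
```

View pics/spc.png

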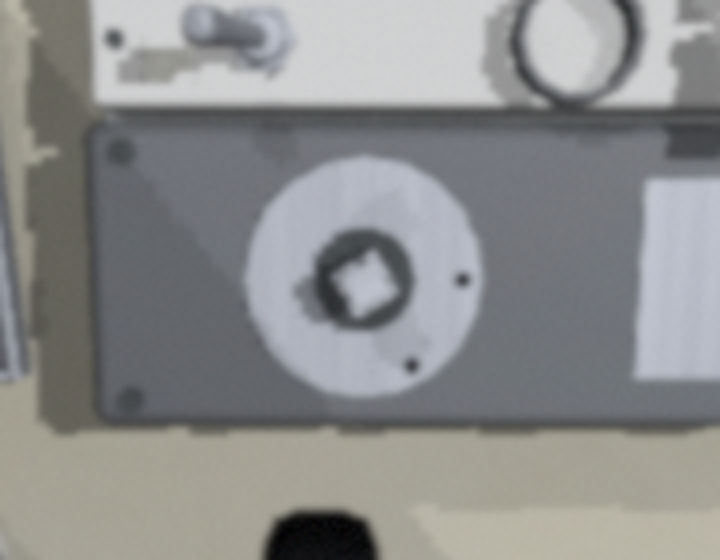

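Picture 14: the spindle square sits at 26.6° mod 90, against -2.9° before, so it turned about 60° clockwise and is on. Returning the handle to its tray.

```bash
python3 - <<'E'
from h import *
p=[.4293,-.327];Q=q(.034)
move_ptp([*p,.15],Q);sleep(.3);servo_line([*p,.02],rate=.15);sleep(.1)
print(servo_line([*p,.0005],rate=.03,contact_N=4),current_position())
move_gripper(.034);servo_line([*p,.12],rate=.15)
move_ptp([.45,-.3,.25],q(YAW));sleep(.3);c=look();print(bar(c,p,.05,.036,.06));W=pts(c)
for i in(2,3,4): pass
move_ptp([.53,-.24,.27],q(YAW));sleep(.3);c=look("fin")
for i in range(1,8): print(i,cap(c,well(i),.016,.08,.11),well(i))
print(current_clock())
E
```

```text
True [ 0.42901438 -0.32673772  0.0016114 ]
(array([ 0.428375  , -0.32582278]), np.float64(-1.5395423920257298), (63.042720794677734, 13.66633415222168), np.float64(0.04732402064841496), 551)
1 (array([ 0.6341225 , -0.11486461]), 10.514853477478027, np.float64(0.09177714373949794), 355) [ 0.63341034 -0.11360601]
2 (array([ 0.6322569 , -0.14612654]), 10.595498085021973, np.float64(0.09554733632544891), 337) [ 0.63190689 -0.14557067]
3 (array([ 0.63041394, -0.17801801]), 10.485749244689941, np.float64(0.09556294149066122), 311) [ 0.63040345 -0.17753534]
4 (array([ 0.62926556, -0.20925598]), 10.602432250976562, np.float64(0.09175446882983526), 287) [ 0.6289 -0.2095]
5 None [ 0.62739655 -0.24146466]
6 (array([ 0.62684509, -0.27131946]), 10.56842041015625, np.float64(0.09548687095105426), 257) [ 0.62589311 -0.27342933]
7 None [ 0.62438966 -0.30539399]
107.2333
```

View pics/fin.png

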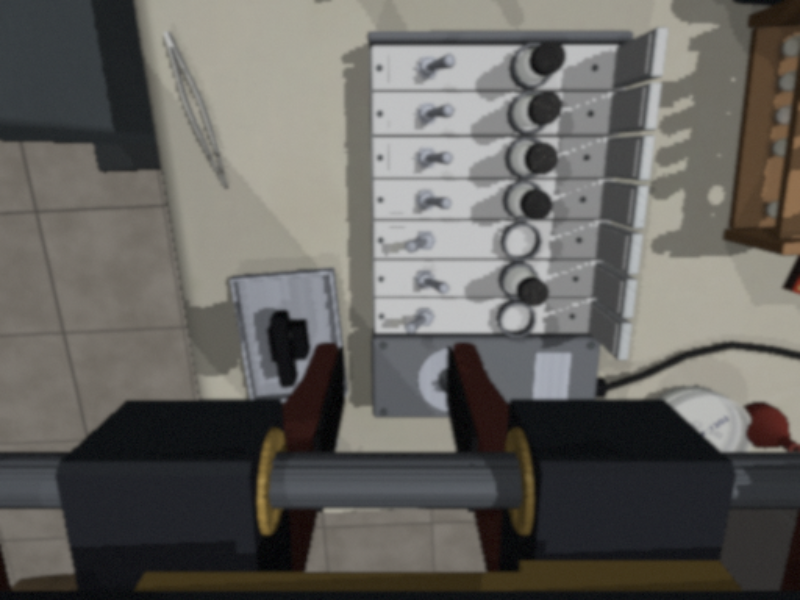

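Picture 15: vials are in cells 1–4 and 6, with toggles 1–4 and 6 on and 5 and 7 off. The handle stands upright in the tray at (290,340). Handing in.

```bash
python3 -c "
from bench import *
print(close_job(),current_clock())"
```

```text
the job is handed in; nothing more can be done
the job is handed in; nothing more can be done
```

The light bank is loaded and running, and I handed the job in at about 107 s on the robot's clock. No verdict was reported.

**What I did**
- Only three new vials were on the bench; the yellow look-alikes were left alone.
- I stood the new vials in cells 2, 3 and 4 from the left. Cell 2's toggle was already on. I flicked the toggles of 3 and 4 on after their vials were in.
- I fitted the handle on the spindle, turned it clockwise, lifted it off and stood it back in the tray.

**Last checks**
- **Vials:** all five caps are within about 2.5 mm of their collar centres. Cap heights match vials standing on the collar floors.
- **Toggles:** in the final picture, cells 1–4 and 6 are on, and the empty cells 5 and 7 are off.
- **Main switch:** the handle stopped at the expected height on the collar. Measured from above, the spindle turned about 60°, so it is on. The torque reading showed no clear rise at the end stop, so I relied on that picture.
- **Handle:** upright near the tray's centre, with its top at the height expected on the tray floor.

**What went wrong:** my first two tries at one vial failed, and the second knocked it over. A touch test showed the real fingertips sit about 27 mm above the reported TCP. I corrected for that, stood the vial up again with a tilted grasp, and placed it in cell 4.

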